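# Tip the mirrored tray-runner brackets and set them on the stop rail

## Robot

A 6-joint arm with a two-finger parallel gripper is mounted at the origin on a cart in front of the work surface, level with it; the furniture and walls round the work are solid. World frame = base frame: x ahead of the robot, y to its left, z up, the work surface at z = 0. Lengths are in m, angles in degrees, forces in N, time in s.
With the tool pointing down it reaches from about 0.375 to 0.9 m from the base axis. Payload 3.1 kg.
Tool frame: the origin (TCP) lies at the very end of the fingers, on their centre line; the grasp point (between the pads) lies 19 mm behind it (bot.hold_point_z is the z of the grasp point in the tool frame, in m); z points along the fingers, y is the direction in which the jaws open and shut (so a half turn about z gives the same grasp; the last joint's range is limited). The gripper opens to 87 mm and grips with 3 to 60 N. Pads are 19 mm wide; open, the fingers measure 117 mm over their backs; the gripper's body (75 mm by 190 mm) begins 51 mm behind the grasp point.
Start: joints at [61.622, 30.224, 82.088, -0, 67.689, -10.227], TCP at [0.195, 0.594, 0.223] pointing down, gripper open.
Joint ranges: [-176.69, 176.69], [-43.24, 126.21], [12.49, 139.97], [-82, 262], [0, 151.66], [-163.58, 163.58]. Speed limits (degrees/s): [159.86, 159.86, 180, 180, 180, 180].

## Interface

Orientations are given as a 3x3 rotation matrix whose columns are the frame's x, y, z axes.
In Python, from rig import bot gives the robot as it stands.
- The arm moves only by the tool servo_tool, never from a script. Its argument "increments" is a list of rows, each a list of 3 entries, a list of its own where there are three numbers: the closure, from 0 (fully open) to 1 (shut), then the shift along the tool's x, y, z in mm, then the turn about the tool's z in degrees. In form: [[claw, [x, y, z], turn], ...]. A call has 1 to 5 rows; each row shifts and turns the commanded pose from where the row before left it, along the tool's axes as they then stand; what a row does not reach is not made up. A row lasts 1/8 s, in which the tool goes at most 62.5 mm and 10.7 degrees, less where a joint would pass 70% of its speed; a pose out of reach is approached as far as the arm can. A call with a gripper value outside its range is refused whole. The fingers move at their own pace and stop on an object; the grip force is fixed at half the most. Time passes only in rows, so rows that do not move let the fingers close. It gives the time, the measured TCP pose, the force and the opening at its end, in the units of the state.
- bot.read_state(): the state, without advancing time (a new reading comes with each control period).
- bot.capture(name): name is "scene" or "top"; returns (picture, depth): 384x512x3 uint8, blue, green, red; 384x512 float32, m along the optical axis (not along the pixel's ray), 0 where there is no reading.
- bot.camera_info(name): a dict with "K" (3x3 intrinsics, pixels), "distortion" ([k1, k2, p1, p2, k3] as OpenCV has them; the pictures are not rectified), "R" (3x3) and "t" (3): a world point X has camera coordinates R X + t. Camera axes: x right, y down, z forward; pixel columns grow to the right and rows downward; lengths in m; the calibration is good to about 2 mm. A picture is of the moment at which its call begins. camera_info takes no time and is no camera call.
- bot.hand_in(): hands the job in, once; it reports no verdict.
Trained networks look in the newest picture that a camera, given by its name, has taken for a name from the list of things; names that differ only in an ending like _2 or _b are one class to them, and where a whole thing is asked for, a point or a joint stands for the part that bears it (a point fixed in the world has none). Each returns a list of dicts, best first, with "p" (0 to 1); they miss things now and then, are a little off and sometimes report something else, mostly with a low value. They report only what shows in the picture. A call takes as long as a camera call. They do not tell look-alikes from the thing itself.
- bot.find_in(camera, thing): "bbox" ([left, top, right, bottom] in pixels, round what is visible of it).
- bot.trace(camera, thing): "region" (384x512 bool, what is visible of it) and "bbox" ([left, top, right, bottom] in pixels, round what is visible of it).
The state is a dict: "time_s": time; "joint_positions": joint angles; "qvel": joint speeds; "tau": joint torques, N m; "position": TCP position; "tcp_rot": TCP orientation; "force": force on the tool from outside, world axes, zero at the start; "moment": the same for the moment, N m; "opening": opening from 0.0 (shut) to 1.0 (fully open).
Only numpy, scipy, OpenCV 4.12 (cv2) and the standard library are available. Lean on these libraries where they do the work, as an engineer would, in place of code of your own. Each camera call takes 0.05 s, during which the arm holds its last target.

## Task

The tray-runner bracket screwed down at the left end of the wooden stop rail is the sample: see at which end it has its stop block when you face its upright with its foot towards you. Of the three loose brackets in front of the rail, tip over those that lie as its mirror image onto their other flange, so that they match it, and slide each of these up until the back of its upright is flat against the rail. A loose bracket that already is of the same hand as the sample, even if turned round, stays where it is, and so do the other things on the table.

Things in the scene. Friction and masses are not known exactly. Their poses are not given: they have to be found in the camera images.
- rail: Fixed wooden stop rail, a bar 620 mm long (along its y), 30 mm deep and 14 mm high. Origin at the middle of the foot of its front face, at table height; the front face (towards the robot) is its plane x = 0, +x points into the bar, away from the robot, +y to its left end, +z up.
- sample (a point): Sample bracket, fixed: aluminium angle 100 mm long, two flanges 64 mm wide, 5 mm thick, a 52 mm square, 10 mm thick stop block across the inside at one end. Origin: mid-length on the outer corner edge; +x along it to the stop end, flanges along +y and +z. +z is up, foot (+y) to the robot, stop block at the left, back on the rail face, 250 mm left of the rail's middle.
- bracket_1: Loose bracket, 0.15-0.3 kg; shape and frame as the sample. +z up: same hand as the sample, however turned; +y up: mirrored, upright on the robot's side, foot (+z) towards the rail. A press on the upright's inner face near its top, away from the foot, rolls it about its corner edge; past 45 deg it drops onto the other flange. Pressed low, just above the foot, it slides without tipping.
- bracket_2: Loose bracket, 0.15-0.3 kg; shape and frame as the sample. Lies with +z up (same hand as the sample, however turned) or +y up (mirrored, foot +z towards the rail); behaves as bracket_1.
- bracket_3: Loose bracket, 0.15-0.3 kg; shape and frame as the sample. Lies with +z up (same hand as the sample, however turned) or +y up (mirrored, foot +z towards the rail); behaves as bracket_1.
- marker_red: Bystander: marker, 143 mm long, 15 mm high, lying near the left; origin under its centre.
- vial_b: Bystander: capped vial, 31 mm across, 62 mm tall, at the right; origin under its centre.
- loupe: Bystander: black hand magnifier, 113 mm long, 12 mm high, lying to the right; origin under its centre.
There are look-alikes about, which are no part of the job. Leave any orange look-alike of the bracket_3 alone. Leave any green look-alike of the bracket_1 alone.

How it is judged (in metres and radians):
At the end, for the whole second after the job is handed in: bracket_1 and bracket_3 (lay mirrored): +z up within 0.08 rad, corner edge 6 mm before to 4 mm behind the rail's front face, length within 0.06 rad of the rail's, within its ends, at rest. bracket_2 (was right): within 20 mm of its place, +z up within 0.08 rad, at rest (angle between each of bracket_1, bracket_3, bracket_2's own z axis and vertical below 0.08 rad and x of bracket_1 in the frame of rail between -0.006 and 0.004 m and angle between the x axis of each of bracket_1, bracket_3 and the y axis of rail, either way round below 0.06 rad and y of bracket_1 in the frame of rail between -0.31 and 0.31 m and linear speed of each of bracket_1, bracket_3, bracket_2 below 0.02 m/s and x of bracket_3 in the frame of rail between -0.006 and 0.004 m and y of bracket_3 in the frame of rail between -0.31 and 0.31 m and distance of bracket_2 from where it was at the start of the episode below 0.02 m); the robot touches nothing.
It fails at once if the bracket that already matches the sample is shifted over 20 mm or tipped (distance of bracket_2 from where it was at the start of the episode above 0.02 m or angle between bracket_2's own z axis and vertical above 0.3 rad).
It fails at once if another thing on the table is shifted over 30 mm (distance of any of marker_red, vial_b, loupe from where it was at the start of the episode above 0.03 m).
It also fails if it takes over 53 s, if anything falls off the work surface, if the arm or the gripper's body presses on something with over 40 N, if the wrist force passes 120 N, or if a joint passes its speed limit or range.

## Working session

There is one attempt and no reset: what is moved stays moved. The work goes in short steps, Python scripts to look and compute and a tool call to move; the robot and the scene stay as the last step left them, time stands still between calls to the robot, and variables do not carry over. Pictures are saved under pics/ and viewed, and the job is handed in when it is done.

Besides the shell and the picture viewer there is one more tool, called after ">>>" in YAML: its name, and indented under it one key for each argument. servo_tool: Moves the arm, as the interface text tells. Its arguments: {"type":"object","properties":{"increments":{"type":"array","items":{"type":"array"}}},"required":["increments"]}

```bash
ls; mkdir -p pics; cat > h.py <<'E'
import numpy as np, cv2
from rig import bot
def world(cam, d, us, vs):
    ci=bot.camera_info(cam);K=np.array(ci["K"]);D=np.array(ci["distortion"]);R=np.array(ci["R"]);t=np.array(ci["t"])
    p=cv2.undistortPoints(np.stack([us,vs],1).astype(np.float64).reshape(-1,1,2),K,D).reshape(-1,2)
    z=d[np.array(vs,int),np.array(us,int)]
    X=np.c_[p*z[:,None],z]
    return (X-t)@R
E
python3 - <<'E'
from h import *
s=bot.read_state();print(s)
for c in("scene","top"):
    p,d=bot.capture(c);cv2.imwrite(f"pics/{c}0.png",p);np.save(f"{c}0.npy",d)
    ci=bot.camera_info(c);print(c,ci["K"],ci["R"],ci["t"])
E
```

```text
pics
{'time_s': 0.0, 'joint_positions': array([ 6.16230179e+01,  3.02790911e+01,  8.21555571e+01, -3.40791956e-04,
        6.76878393e+01, -1.02252519e+01]), 'qvel': array([ 0.00531632, -0.15674049,  0.04626352,  0.03374175,  0.06764017,
        0.02612741]), 'tau': array([ 8.24344243e-04, -4.40035915e+01, -1.76596177e+01,  6.35028072e-02,
        5.80092939e-02, -1.37900233e-04]), 'position': array([0.19431446, 0.59326995, 0.22157488]), 'tcp_rot': array([[-9.50235362e-01,  3.11531272e-01, -1.01119608e-03],
       [ 3.11532689e-01,  9.50233569e-01, -1.88354298e-03],
       [ 3.74089919e-04, -2.10482978e-03, -9.99997715e-01]]), 'force': array([ 0.55039313, -0.26457896,  0.0252252 ]), 'moment': array([-0.03509516, -0.0033971 , -0.01003787]), 'opening': 1.0008230415113013}
scene [[391.41423456   0.         249.82788692]
 [  0.         391.41423456 192.25152741]
 [  0.           0.           1.        ]] [[ 0.74688763 -0.66486836  0.0104373 ]
 [-0.48570699 -0.55621042 -0.67432833]
 [ 0.4541449   0.49857802 -0.73835788]] [-0.47040145  0.30968848  0.97229339]
top [[479.84999159   0.         255.4108185 ]
 [  0.         479.84999159 198.82865128]
 [  0.           0.           1.        ]] [[-0.0111553  -0.99978543 -0.0174544 ]
 [-0.98303979  0.01416059 -0.18284489]
 [ 0.18305282  0.01511868 -0.98298682]] [-0.01502522  0.58644963  1.40638439]
```

View pics/scene0.png

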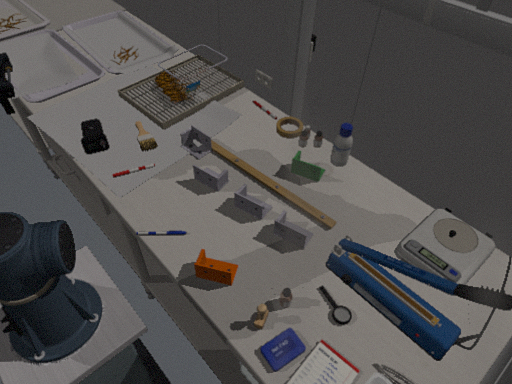

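View pics/top0.png

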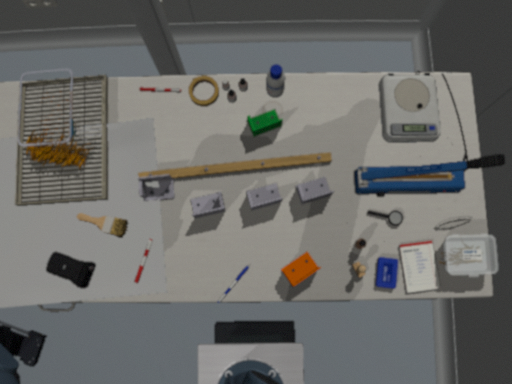

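The top view shows the rail from (140,177) to (330,158). The sample is at (157,187) and three grey loose brackets are near (208,204), (264,195) and (314,189). Green and orange look-alikes lie elsewhere. I'll zoom in and measure.

```bash
python3 - <<'E'
from h import *
p=cv2.imread("pics/scene0.png");q=cv2.imread("pics/top0.png")
a=cv2.resize(p[120:260,170:350],(771,600),interpolation=cv2.INTER_CUBIC)
a=cv2.convertScaleAbs(a,alpha=1.4)
cv2.imwrite("pics/s0z.png",a)
b=cv2.resize(q[145:225,130:340],(800,305),interpolation=cv2.INTER_CUBIC)
cv2.imwrite("pics/t0z.png",b)
for n in("bracket_1","rail","sample"):
  try:
    for r in bot.find_in("top",n): print(n,r)
  except Exception as e: print(n,e)
d=np.load("top0.npy")
# height map
us,vs=np.meshgrid(np.arange(130,345),np.arange(140,230));
W=world("top",d,us.ravel(),vs.ravel())
z=W[:,2].reshape(us.shape)*1000
h=np.clip(z*3,0,255).astype(np.uint8)
cv2.imwrite("pics/hz.png",cv2.resize(cv2.applyColorMap(h,cv2.COLORMAP_JET),(800,335),interpolation=cv2.INTER_NEAREST))
# rail: height 10-18, 
E
```

```text
bracket_1 {'bbox': [248.7, 111.8, 281.9, 135.4], 'p': 0.97}
bracket_1 {'bbox': [293.2, 177.2, 332.6, 202.0], 'p': 0.92}
bracket_1 {'bbox': [192.0, 192.7, 225.4, 220.1], 'p': 0.84}
bracket_1 {'bbox': [247.9, 182.9, 283.9, 208.5], 'p': 0.61}
bracket_1 {'bbox': [281.3, 254.3, 318.7, 288.4], 'p': 0.61}
rail {'bbox': [141.8, 155.5, 331.1, 199.9], 'p': 0.55}
sample {'bbox': [141.7, 153.2, 333.6, 201.2], 'p': 0.91}
```

View pics/s0z.png

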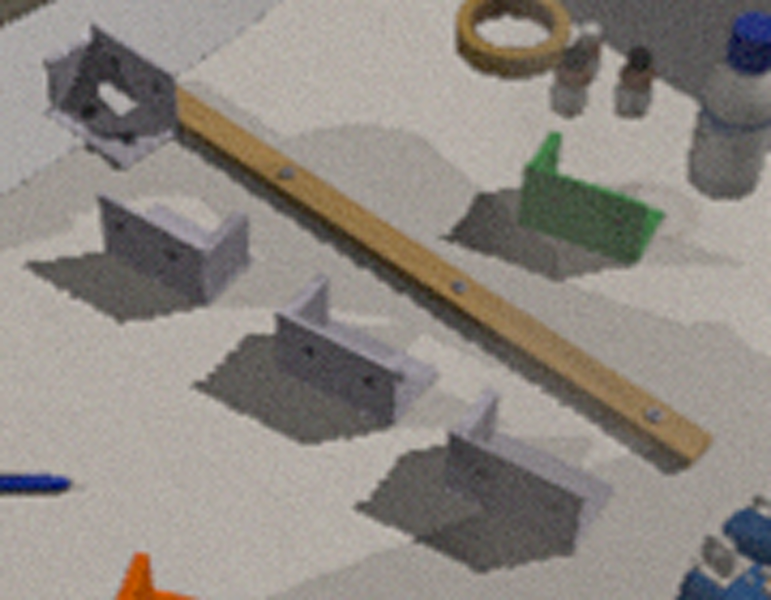

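View pics/t0z.png

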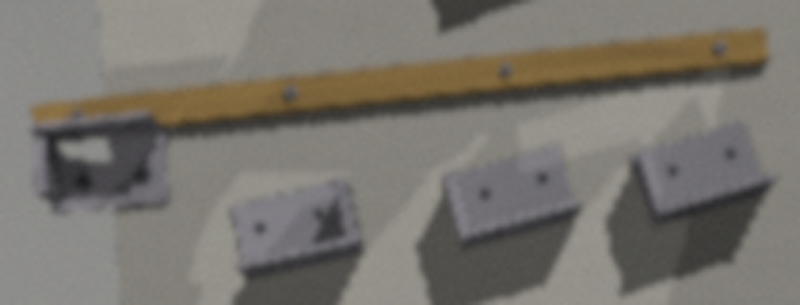

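View pics/hz.png

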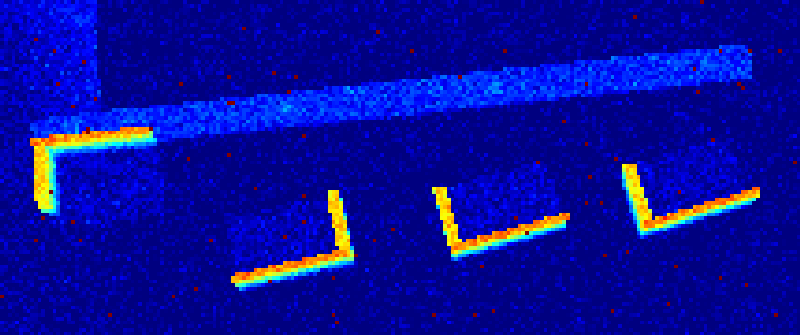

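Only the left loose bracket (near 208,204) has its stop at the sample's hand; the right two are mirrored, with stops at the image left and their feet towards the rail. Next I'll measure poses from depth.

```bash
cat > fit.py <<'E'
from h import *
from scipy.optimize import least_squares
def heights(d):
    us,vs=np.meshgrid(np.arange(130,345),np.arange(120,230));us=us.ravel();vs=vs.ravel()
    ok=d[vs,us]>0.5
    return us[ok],vs[ok],world("top",d,us[ok],vs[ok])
def rail(W,p,us,vs):
    hsv=cv2.cvtColor(p,cv2.COLOR_BGR2HSV)
    m=((hsv[...,0]>12)&(hsv[...,0]<28)&(hsv[...,1]>90))[vs,us]
    ci=bot.camera_info("top");K=np.array(ci["K"]);D=np.array(ci["distortion"]);R=np.array(ci["R"]);t=np.array(ci["t"])
    r=cv2.undistortPoints(np.stack([us[m],vs[m]],1).astype(float).reshape(-1,1,2),K,D).reshape(-1,2)
    C=-R.T@t; dr=np.c_[r,np.ones(len(r))]@R; s=(0.014-C[2])/dr[:,2]; P=C+s[:,None]*dr
    P=P[:,:2]; P=P[(P[:,0]>0.4)]
    vx,vy,x0,y0=cv2.fitLine(P.astype(np.float32),cv2.DIST_HUBER,0,0.01,0.01).ravel()
    dv=np.array([vx,vy]); dv*=np.sign(dv[1]); n=np.array([dv[1],-dv[0]])
    q=(P-[x0,y0])@n; l=(P-[x0,y0])@dv
    k=np.abs(q)<0.025
    print("rail dir",dv,"ang",np.degrees(np.arctan2(-dv[0],dv[1])),"width pct",np.percentile(q[k],[1,5,50,95,99]),"len",np.percentile(l[k],[0.3,99.7]))
    return np.array([x0,y0])-n*0.015+n*np.median(q[k]),dv,n
E
python3 - <<'E'
from fit import *
d=np.load("top0.npy");p=cv2.imread("pics/top0.png")
us,vs,W=heights(d)
o,dv,n=rail(W,p,us,vs);print("front pt",o,"n",n)
for name,(a,b) in dict(sample=(135,175),L=(190,230),M=(243,288),R=(292,336)).items():
    k=(us>=a)&(us<=b)&(W[:,2]>0.047)&(W[:,2]<.085)&(vs>170)
    P=W[k]
    # RANSAC line along roughly rail dir
    best=None;rng=np.random.default_rng(0)
    for _ in range(2000):
        i,j=rng.choice(len(P),2,False);e=P[j,:2]-P[i,:2]
        L=np.hypot(*e)
        if L<.03 or abs(e@dv)/L<.8: continue
        e/=L; m=np.abs((P[:,:2]-P[i,:2])@[e[1],-e[0]])<.004
        if best is None or m.sum()>best.sum(): best=m
    Q=P[best]; vx,vy,x0,y0=cv2.fitLine(Q[:,:2].astype(np.float32),cv2.DIST_HUBER,0,.01,.01).ravel()
    e=np.array([vx,vy]);e*=np.sign(e[1]);nn=np.array([e[1],-e[0]])
    l=(Q[:,:2]-[x0,y0])@e; lo,hi=np.percentile(l,[1,99]); c=np.array([x0,y0])+e*(lo+hi)/2
    print(name,"ang",np.degrees(np.arctan2(-e[0],e[1])).round(2),"len",(hi-lo).round(4),"center",c.round(4),"rail-x",((c-o)@n).round(4),"rail-along",((c-o)@dv).round(4),"ztop",np.median(Q[:,2]).round(4),len(Q), "ends",(np.array([x0,y0])+e*lo).round(4),(np.array([x0,y0])+e*hi).round(4))
    # neighbours check
E
```

```text
rail dir [-0.08502442  0.99637884] ang 4.877429 width pct [-1.56376053e-02 -1.39208328e-02  4.39076950e-05  1.24124774e-02
  1.41971376e-02] len [-0.37257024  0.23494186]
front pt [0.67863053 0.10985737] n [0.99637884 0.08502442]
sample ang 6.17 len 0.0957 center [0.6598 0.2905] rail-x -0.0034 rail-along 0.1816 ztop 0.0602 91 ends [0.6649 0.2429] [0.6546 0.338 ]
L ang 12.64 len 0.0971 center [0.5495 0.1221] rail-x -0.1276 rail-along 0.0232 ztop 0.0608 88 ends [0.5601 0.0747] [0.5389 0.1694]
M ang 15.31 len 0.0976 center [ 0.5744 -0.0555] rail-x -0.1179 rail-along -0.1559 ztop 0.0616 81 ends [ 0.5873 -0.1026] [ 0.5616 -0.0084]
R ang 16.83 len 0.0979 center [ 0.5924 -0.2122] rail-x -0.1133 rail-along -0.3135 ztop 0.0624 80 ends [ 0.6066 -0.259 ] [ 0.5783 -0.1653]
```

```bash
cat > plan.py <<'E'
from h import *
def ang(s): y=np.array(s["tcp_rot"])[:,1]; return np.degrees(np.arctan2(-y[0],y[1]))
def plan(T,a1,n=None,pos=None,a0=None):
    s=bot.read_state(); p=np.array(s["position"]) if pos is None else np.array(pos); a=ang(s) if a0 is None else a0
    T=np.array(T,float); dl=T-p; da=a1-a
    n=n or int(max(np.ceil(np.linalg.norm(dl)/.06),np.ceil(abs(da)/10)))
    print("t",s["time_s"],"pos",p.round(4),"ang",round(a,2),"F",np.array(s["force"]).round(1),"open",round(s["opening"],3),"n",n)
    for i in range(n):
        t=np.radians(a); y=np.array([-np.sin(t),np.cos(t),0]); z=np.array([0,0,-1.]); x=np.cross(y,z)
        v=dl/n*1000
        print("[[%.1f, %.1f, %.1f], %.2f]"%(v@x,v@y,v@z,-da/n)); a+=da/n
E
python3 - <<'E'
from plan import *
plan([0.6008,-0.0534,0.20],15.3)
E
```

```text
t 0.25 pos [0.1945 0.5936 0.2221] ang -18.15 F [ 0.3  0.7 -0. ] open 1.002 n 13
[[-45.2, -37.6, 1.7], -2.57]
[[-43.5, -39.5, 1.7], -2.57]
[[-41.6, -41.5, 1.7], -2.57]
[[-39.7, -43.3, 1.7], -2.57]
[[-37.8, -45.0, 1.7], -2.57]
[[-35.7, -46.7, 1.7], -2.57]
[[-33.6, -48.2, 1.7], -2.57]
[[-31.4, -49.7, 1.7], -2.57]
[[-29.1, -51.1, 1.7], -2.57]
[[-26.8, -52.3, 1.7], -2.57]
[[-24.4, -53.5, 1.7], -2.57]
[[-22.0, -54.5, 1.7], -2.57]
[[-19.5, -55.4, 1.7], -2.57]
```

>>> servo_tool:
  increments:
    - [0.54,[-45,-38,2],-2.6]
    - [0.54,[-43,-40,2],-2.6]
    - [0.54,[-42,-41,2],-2.6]
    - [0.54,[-40,-43,2],-2.6]
    - [0.54,[-38,-45,2],-2.6]

```text
time_s: 0.88
position: [0.3522, 0.3437, 0.2127]
tcp_rot: [[-0.996, 0.088, 0.001], [0.088, 0.996, 0.0], [-0.001, 0.0, -1.0]]
force: [0.4, 1.1, -0.7]
opening: 0.524
```

>>> servo_tool:
  increments:
    - [0.54,[-36,-47,2],-2.6]
    - [0.54,[-34,-48,2],-2.6]
    - [0.54,[-31,-50,2],-2.6]
    - [0.54,[-29,-51,2],-2.6]
    - [0.54,[-27,-52,2],-2.6]

```text
time_s: 1.5
position: [0.5097, 0.0949, 0.2026]
tcp_rot: [[-0.99, -0.138, 0.001], [-0.138, 0.99, 0.0], [-0.001, 0.0, -1.0]]
force: [1.4, -0.3, -0.6]
opening: 0.464
```

>>> servo_tool:
  increments:
    - [0.54,[-24,-54,2],-2.6]
    - [0.54,[-22,-55,2],-2.6]
    - [0.54,[-20,-55,2],-2.6]
    - [0.54,[0,0,0],0]
    - [0.54,[0,0,0],0]

```text
time_s: 2.12
position: [0.6026, -0.0525, 0.196]
tcp_rot: [[-0.963, -0.269, -0.002], [-0.269, 0.963, 0.001], [0.001, 0.001, -1.0]]
force: [0.6, 0.7, -0.3]
opening: 0.462
```

```bash
python3 - <<'E'
from plan import *
plan([0.6008,-0.0534,0.05],15.3)
E
```

```text
t 2.125 pos [ 0.6026 -0.0525  0.196 ] ang 15.59 F [ 0.6  0.7 -0.3] open 0.462 n 3
[[0.7, -0.1, 48.7], 0.10]
[[0.7, -0.1, 48.7], 0.10]
[[0.7, -0.1, 48.7], 0.10]
```

>>> servo_tool:
  increments:
    - [0.54,[0,0,55],0]
    - [0.54,[0,0,55],0]
    - [0.54,[0,0,34],0]
    - [0.54,[0,0,0],0]

```text
time_s: 2.62
position: [0.6001, -0.0503, 0.0502]
tcp_rot: [[-0.962, -0.271, -0.007], [-0.271, 0.962, 0.002], [0.007, 0.004, -1.0]]
force: [0.2, -0.9, -0.3]
opening: 0.459
```

```bash
python3 - <<'E'
from plan import *
p,d=bot.capture("scene");cv2.imwrite("pics/s1.png",cv2.resize(p[120:280,150:350],(750,600),interpolation=cv2.INTER_CUBIC))
plan([0.6008,-0.0534,0.05],15.3)
E
```

```text
t 2.675 pos [ 0.6021 -0.051   0.0522] ang 15.74 F [ 0.3 -0.4  1.3] open 0.46 n 1
[[1.9, -1.9, 2.2], 0.44]
```

View pics/s1.png

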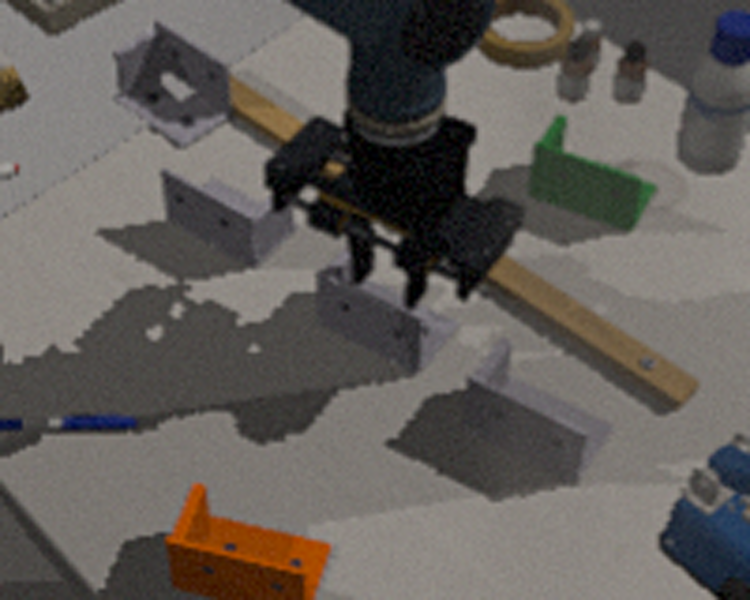

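>>> servo_tool:
  increments:
    - [0.54,[10,-2,0],0]
    - [0.54,[8,0,0],0]
    - [0.54,[8,0,1],0]
    - [0.54,[8,0,2],0]
    - [0.54,[8,0,3],0]

```text
time_s: 3.3
position: [0.5629, -0.0662, 0.0466]
tcp_rot: [[-0.963, -0.27, 0.0], [-0.27, 0.963, -0.0], [-0.0, -0.0, -1.0]]
force: [0.4, -0.1, -0.5]
opening: 0.458
```

>>> servo_tool:
  increments:
    - [0.54,[8,0,3],0]
    - [0.54,[7,0,3],0]
    - [0.54,[5,0,3],0]
    - [0.54,[0,0,0],0]

```text
time_s: 3.8
position: [0.5435, -0.0713, 0.0371]
tcp_rot: [[-0.963, -0.269, -0.001], [-0.269, 0.963, 0.0], [0.001, 0.001, -1.0]]
force: [-0.7, -0.0, 0.2]
opening: 0.458
```

```bash
python3 - <<'E'
from plan import *
p,d=bot.capture("scene");cv2.imwrite("pics/s2.png",cv2.resize(p[120:280,150:350],(750,600),interpolation=cv2.INTER_CUBIC))
plan([0.6008,-0.0534,0.05],15.3)
E
```

```text
t 3.85 pos [ 0.5441 -0.0713  0.0374] ang 15.64 F [-0.3 -1.2 -0.4] open 0.461 n 2
[[-29.7, 1.0, -6.3], 0.17]
[[-29.7, 1.1, -6.3], 0.17]
```

View pics/s2.png

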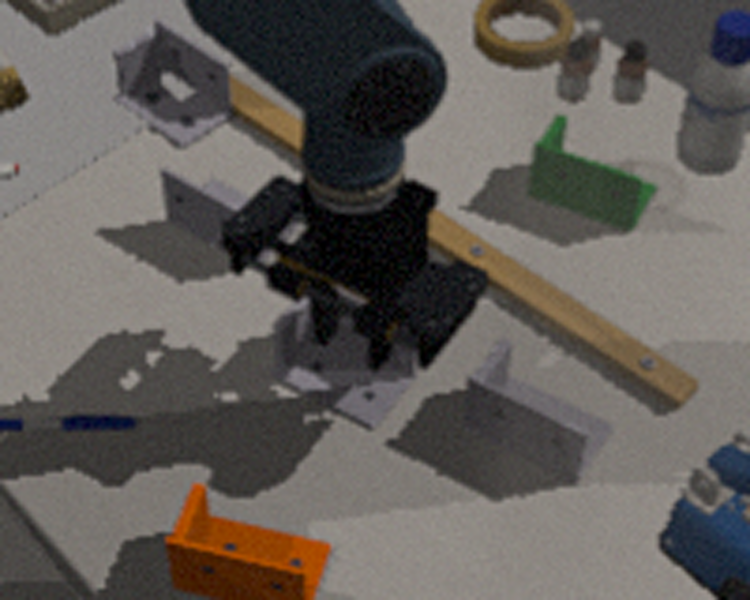

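>>> servo_tool:
  increments:
    - [0.54,[0,0,12],3.5]
    - [0.54,[0,0,12],3.5]
    - [0.54,[0,0,0],3.7]
    - [0.54,[0,0,0],0]

```text
time_s: 4.35
position: [0.5447, -0.0713, 0.0135]
tcp_rot: [[-0.996, -0.087, 0.0], [-0.087, 0.996, -0.0], [-0.0, -0.0, -1.0]]
force: [0.0, 0.3, 0.9]
opening: 0.463
```

>>> servo_tool:
  increments:
    - [0.54,[-8,0,0],0]
    - [0.54,[-6,0,0],0]
    - [0.54,[-6,0,0],0]
    - [0.54,[-8,0,0],0]
    - [0.54,[-8,0,0],0]

```text
time_s: 4.97
position: [0.5807, -0.0681, 0.0136]
tcp_rot: [[-0.996, -0.086, 0.0], [-0.086, 0.996, -0.0], [-0.0, -0.0, -1.0]]
force: [-2.0, -0.6, -0.1]
opening: 0.461
```

```bash
cat >> plan.py <<'E'
O=np.array([0.67863053,0.10985737]);DV=np.array([-0.08502442,0.99637884]);N=np.array([0.99637884,0.08502442])
def railx():
    s=bot.read_state();q=np.array(s["position"])[:2]-O
    print("railx",(q@N).round(4),"along from middle",(q@DV+.0688).round(4),"z",s["position"][2].round(4),"ang-rel",(ang(s)-4.877).round(2),"F",np.array(s["force"]).round(1),"t",s["time_s"])
E
python3 - <<'E'
from plan import *
p,d=bot.capture("scene");cv2.imwrite("pics/s3.png",cv2.resize(p[120:280,150:350],(750,600),interpolation=cv2.INTER_CUBIC))
railx()
E
```

```text
railx -0.111 along from middle -0.1006 z 0.0138 ang-rel 0.07 F [ 1.1 -0.2 -0.8] t 5.025
```

View pics/s3.png

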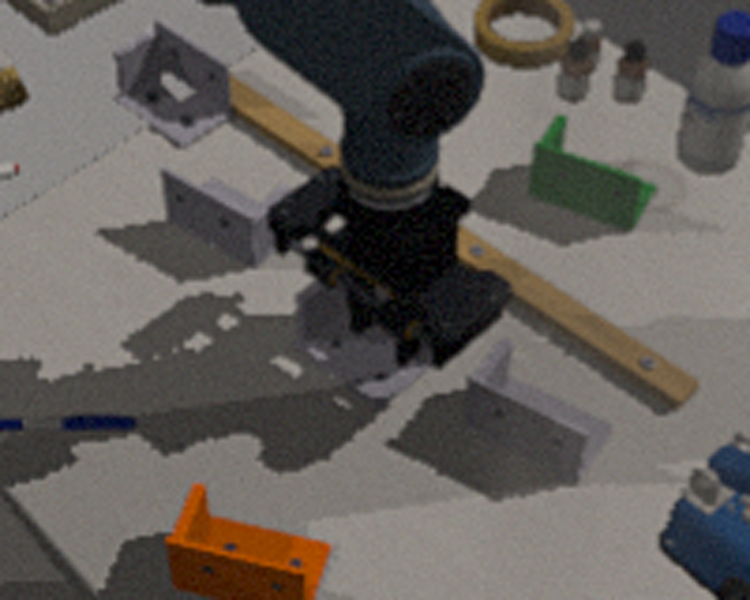

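>>> servo_tool:
  increments:
    - [0.54,[-10,0,0],0]
    - [0.54,[-12,0,0],0]
    - [0.54,[-12,0,0],0]
    - [0.54,[-12,0,0],0]
    - [0.54,[-12,0,0],0]

```text
time_s: 5.65
position: [0.6387, -0.0631, 0.0135]
tcp_rot: [[-0.996, -0.086, -0.0], [-0.086, 0.996, 0.0], [0.0, 0.0, -1.0]]
force: [0.2, -0.3, -1.0]
opening: 0.459
```

>>> servo_tool:
  increments:
    - [0.54,[-10,0,0],0]
    - [0.54,[-8,0,0],0]
    - [0.54,[-6,0,0],0]
    - [0.54,[-3,0,0],0]
    - [0.54,[0,0,0],0]

```text
time_s: 6.28
position: [0.6652, -0.0609, 0.0136]
tcp_rot: [[-0.996, -0.086, 0.001], [-0.086, 0.996, -0.0], [-0.001, -0.0, -1.0]]
force: [-1.0, -0.2, 0.4]
opening: 0.462
```

```bash
python3 - <<'E'
from plan import *
railx()
p,d=bot.capture("scene");cv2.imwrite("pics/s4.png",cv2.resize(p[120:280,150:350],(750,600),interpolation=cv2.INTER_CUBIC))
E
```

```text
railx -0.0279 along from middle -0.1002 z 0.0136 ang-rel 0.07 F [-1.  -0.2  0.4] t 6.275
```

View pics/s4.png

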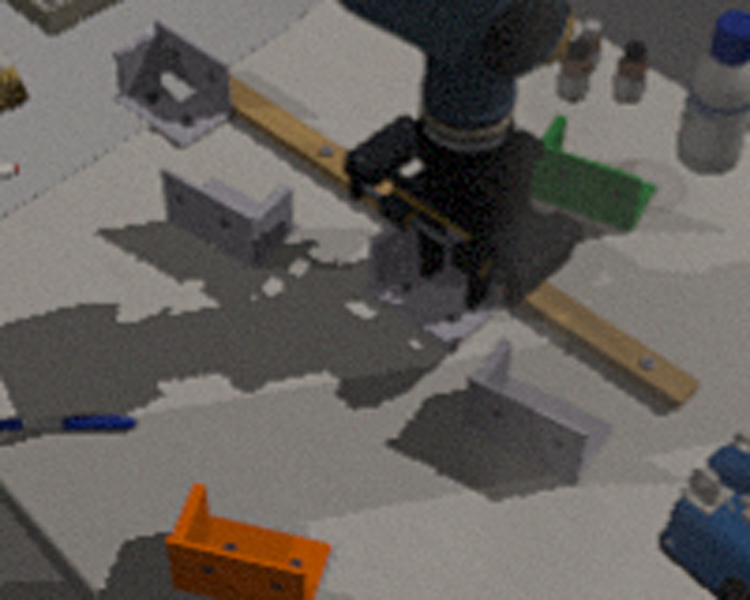

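>>> servo_tool:
  increments:
    - [0.54,[-4,0,0],0]
    - [0.54,[-4,0,0],0]
    - [0.54,[-2,0,0],0]
    - [0.54,[-1,0,0],0]

```text
time_s: 6.82
position: [0.6757, -0.0599, 0.0135]
tcp_rot: [[-0.996, -0.086, -0.0], [-0.086, 0.996, -0.0], [0.0, -0.0, -1.0]]
force: [-1.4, -0.4, 0.7]
opening: 0.459
```

>>> servo_tool:
  increments:
    - [0.54,[-1,0,0],0]
    - [0.54,[-1,0,0],0]
    - [0.54,[0,0,0],0]

```text
time_s: 7.2
position: [0.6777, -0.0597, 0.0135]
tcp_rot: [[-0.996, -0.086, -0.0], [-0.086, 0.996, -0.0], [0.0, 0.0, -1.0]]
force: [-0.4, 0.7, 0.3]
opening: 0.459
```

```bash
python3 - <<'E'
from plan import *
railx()
E
```

```text
railx -0.0154 along from middle -0.1001 z 0.0135 ang-rel 0.07 F [-0.4  0.7  0.3] t 7.2
```

>>> servo_tool:
  increments:
    - [0.54,[-1,0,0],0]
    - [0.54,[0,0,0],0]

```text
time_s: 7.45
position: [0.6778, -0.0597, 0.0135]
tcp_rot: [[-0.996, -0.087, -0.002], [-0.087, 0.996, 0.0], [0.002, 0.0, -1.0]]
force: [-3.5, -1.1, 4.0]
opening: 0.459
```

>>> servo_tool:
  increments:
    - [0.54,[-1,0,0],0]
    - [0.54,[0,0,0],0]

```text
time_s: 7.7
position: [0.6778, -0.0597, 0.0136]
tcp_rot: [[-0.996, -0.087, -0.004], [-0.087, 0.996, 0.0], [0.004, 0.0, -1.0]]
force: [-5.6, -1.5, 4.2]
opening: 0.457
```

>>> servo_tool:
  increments:
    - [0.54,[-1,0,0],0]
    - [0.54,[0,0,0],0]

```text
time_s: 7.95
position: [0.6779, -0.0596, 0.0135]
tcp_rot: [[-0.996, -0.087, -0.006], [-0.087, 0.996, 0.0], [0.006, 0.001, -1.0]]
force: [-7.3, -2.2, 5.8]
opening: 0.462
```

The bracket is on the rail: force builds up with no further motion. I'll back off, rise, and go to the right bracket.

>>> servo_tool:
  increments:
    - [0.54,[8,0,0],0]
    - [0.54,[12,0,0],0]
    - [0.54,[0,0,-50],0]
    - [0.54,[0,0,-60],0]
    - [0.54,[0,0,-20],0]

```text
time_s: 8.57
position: [0.6634, -0.0618, 0.1481]
tcp_rot: [[-0.996, -0.086, 0.009], [-0.086, 0.996, -0.002], [-0.009, -0.003, -1.0]]
force: [0.5, -0.2, -0.3]
opening: 0.458
```

```bash
python3 - <<'E'
from plan import *
plan([0.6187,-0.2095,0.14],16.83)
E
```

```text
t 8.575 pos [ 0.6634 -0.0618  0.1481] ang 4.94 F [ 0.5 -0.2 -0.3] open 0.458 n 3
[[19.1, -47.8, 2.7], -3.96]
[[22.3, -46.3, 2.7], -3.96]
[[25.5, -44.7, 2.7], -3.96]
```

>>> servo_tool:
  increments:
    - [0.54,[19,-48,2],-4]
    - [0.54,[22,-46,2],-4]
    - [0.54,[25,-45,2],-4]
    - [0.54,[0,0,0],0]

```text
time_s: 9.07
position: [0.6163, -0.213, 0.1375]
tcp_rot: [[-0.958, -0.286, 0.001], [-0.286, 0.958, -0.001], [-0.001, -0.002, -1.0]]
force: [0.6, 0.7, 0.6]
opening: 0.458
```

```bash
python3 - <<'E'
from plan import *
plan([0.6187,-0.2095,0.05],16.83)
p,d=bot.capture("top");cv2.imwrite("pics/t5.png",cv2.resize(p[100:240,110:350],(800,467),interpolation=cv2.INTER_CUBIC));np.save("top5.npy",d)
E
```

```text
t 9.075 pos [ 0.6163 -0.213   0.1375] ang 16.63 F [0.6 0.7 0.6] open 0.458 n 2
[[-1.6, 1.4, 43.7], -0.10]
[[-1.6, 1.3, 43.7], -0.10]
```

View pics/t5.png

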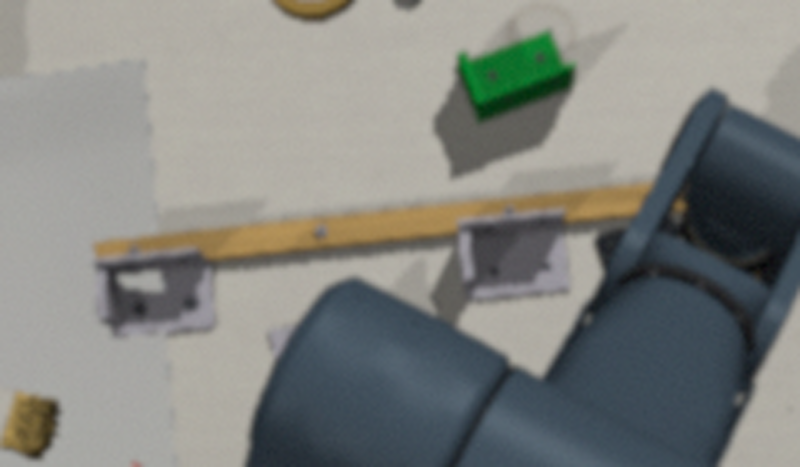

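The middle bracket now stands flat on the rail at zoomed (515,250), stop at the left like the sample. Next, the right bracket.

>>> servo_tool:
  increments:
    - [0.54,[-2,2,44],0]
    - [0.54,[-1,1,43],0]
    - [0.54,[0,0,0],0]

```text
time_s: 9.5
position: [0.6166, -0.2021, 0.0471]
tcp_rot: [[-0.956, -0.293, -0.007], [-0.293, 0.956, 0.004], [0.006, 0.006, -1.0]]
force: [-0.5, -0.4, 0.8]
opening: 0.461
```

```bash
python3 - <<'E'
from plan import *
plan([0.6187,-0.2095,0.05],16.83)
p,d=bot.capture("scene");cv2.imwrite("pics/s6.png",cv2.resize(p[120:280,190:390],(750,600),interpolation=cv2.INTER_CUBIC))
E
```

```text
t 9.5 pos [ 0.6166 -0.2021  0.0471] ang 17.02 F [-0.5 -0.4  0.8] open 0.461 n 1
[[0.1, -7.7, -2.9], 0.19]
```

View pics/s6.png

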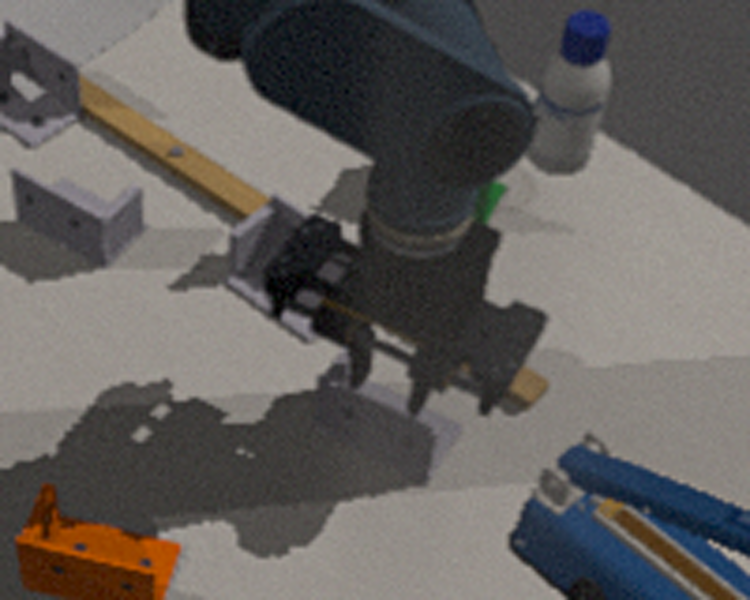

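>>> servo_tool:
  increments:
    - [0.54,[0,-6,-2],0]
    - [0.54,[0,0,0],0]

```text
time_s: 9.8
position: [0.623, -0.2123, 0.0552]
tcp_rot: [[-0.957, -0.291, 0.005], [-0.291, 0.957, -0.003], [-0.004, -0.004, -1.0]]
force: [0.3, 0.2, -0.5]
opening: 0.465
```

```bash
python3 - <<'E'
from plan import *
plan([0.6187,-0.2095,0.05],16.83)
E
```

```text
t 9.8 pos [ 0.623  -0.2123  0.0552] ang 16.93 F [ 0.3  0.2 -0.5] open 0.465 n 1
[[3.3, 3.9, 5.2], 0.10]
```

>>> servo_tool:
  increments:
    - [0.54,[10,2,3],0]
    - [0.54,[10,0,0],0]
    - [0.54,[8,0,1],0]
    - [0.54,[8,0,2],0]
    - [0.54,[8,0,3],0]

```text
time_s: 10.42
position: [0.5776, -0.2222, 0.0434]
tcp_rot: [[-0.957, -0.291, -0.0], [-0.291, 0.957, -0.0], [0.0, -0.0, -1.0]]
force: [0.7, -0.3, -0.2]
opening: 0.459
```

>>> servo_tool:
  increments:
    - [0.54,[8,0,3],0]
    - [0.54,[7,0,3],0]
    - [0.54,[5,0,3],0]
    - [0.54,[0,0,0],0]

```text
time_s: 10.92
position: [0.5585, -0.2277, 0.0342]
tcp_rot: [[-0.957, -0.291, -0.001], [-0.291, 0.957, 0.001], [0.001, 0.001, -1.0]]
force: [0.1, 0.1, 0.4]
opening: 0.458
```

```bash
python3 - <<'E'
from plan import *
p,d=bot.capture("scene");cv2.imwrite("pics/s7.png",cv2.resize(p[120:280,190:390],(750,600),interpolation=cv2.INTER_CUBIC))
plan([0.6187,-0.2095,0.05],16.83); railx()
E
```

```text
t 10.975 pos [ 0.559  -0.2278  0.0344] ang 16.94 F [ 0.6  1.  -0.6] open 0.459 n 2
[[-31.2, 0.1, -7.8], 0.05]
[[-31.2, 0.1, -7.8], 0.05]
railx -0.1479 along from middle -0.2575 z 0.0344 ang-rel 12.06 F [ 0.6  1.  -0.6] t 10.975
```

View pics/s7.png

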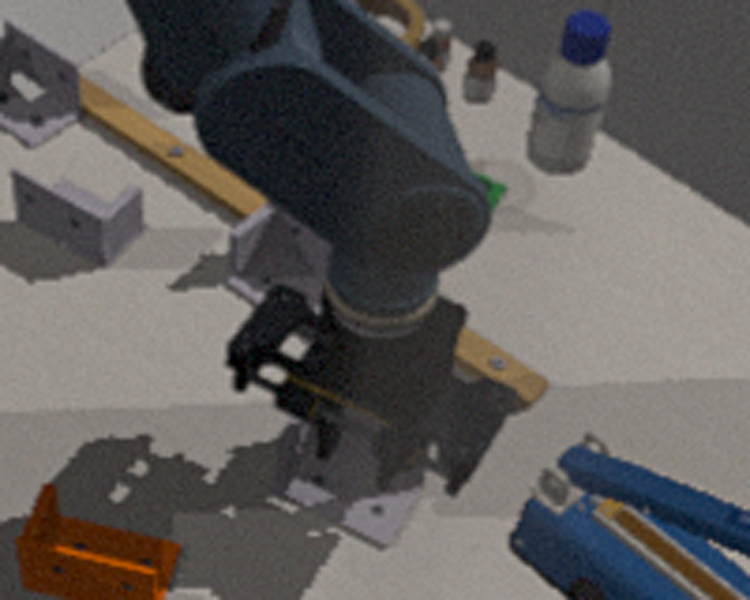

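>>> servo_tool:
  increments:
    - [0.54,[0,0,10],4]
    - [0.54,[0,0,10],4]
    - [0.54,[0,0,1],4]
    - [0.54,[0,0,0],0]

```text
time_s: 11.48
position: [0.5594, -0.2277, 0.0135]
tcp_rot: [[-0.996, -0.087, 0.0], [-0.087, 0.996, -0.0], [-0.0, -0.0, -1.0]]
force: [0.2, -0.3, 0.5]
opening: 0.458
```

>>> servo_tool:
  increments:
    - [0.54,[-8,0,0],0]
    - [0.54,[-6,0,0],0]
    - [0.54,[-6,0,0],0]
    - [0.54,[-8,0,0],0]
    - [0.54,[-8,0,0],0]

```text
time_s: 12.1
position: [0.5955, -0.2246, 0.0136]
tcp_rot: [[-0.996, -0.086, 0.0], [-0.086, 0.996, -0.0], [-0.0, -0.0, -1.0]]
force: [-1.5, 0.1, 0.5]
opening: 0.459
```

>>> servo_tool:
  increments:
    - [0.54,[-10,0,0],0]
    - [0.54,[-12,0,0],0]
    - [0.54,[-12,0,0],0]
    - [0.54,[-12,0,0],0]
    - [0.54,[-12,0,0],0]

```text
time_s: 12.72
position: [0.6536, -0.2195, 0.0135]
tcp_rot: [[-0.996, -0.086, 0.0], [-0.086, 0.996, -0.0], [-0.0, -0.0, -1.0]]
force: [-1.4, -0.2, 0.4]
opening: 0.461
```

```bash
python3 - <<'E'
from plan import *
p,d=bot.capture("scene");cv2.imwrite("pics/s8.png",cv2.resize(p[120:280,190:390],(750,600),interpolation=cv2.INTER_CUBIC))
railx()
E
```

```text
railx -0.0508 along from middle -0.2576 z 0.0138 ang-rel 0.09 F [ 1.9 -0.1 -0.4] t 12.775
```

View pics/s8.png

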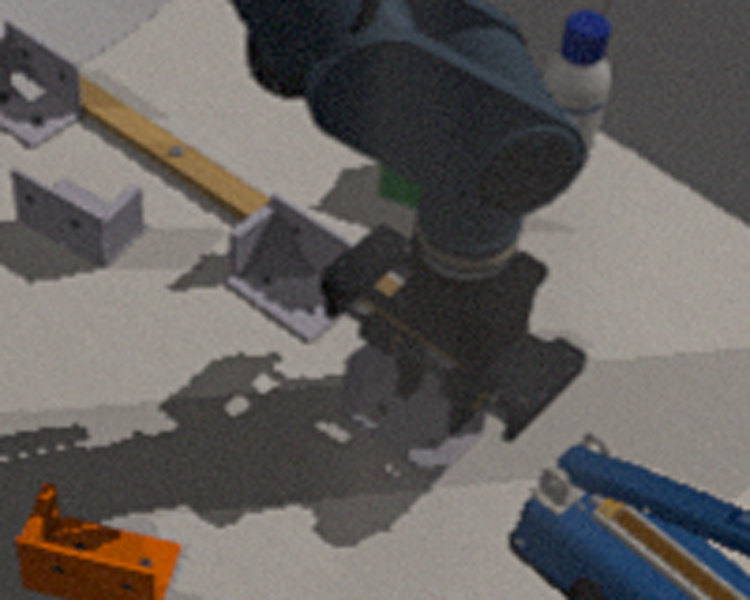

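>>> servo_tool:
  increments:
    - [0.54,[-9,0,0],0]
    - [0.54,[-7,0,0],0]
    - [0.54,[-5,0,0],0]
    - [0.54,[-4,0,0],0]
    - [0.54,[-3,0,0],0]

```text
time_s: 13.4
position: [0.6807, -0.2172, 0.0135]
tcp_rot: [[-0.996, -0.086, -0.0], [-0.086, 0.996, 0.0], [0.0, 0.0, -1.0]]
force: [-1.2, 0.2, 0.9]
opening: 0.461
```

>>> servo_tool:
  increments:
    - [0.54,[-2,0,0],0]
    - [0.54,[-2,0,0],0]
    - [0.54,[-1,0,0],0]
    - [0.54,[0,0,0],0]

```text
time_s: 13.9
position: [0.6858, -0.2168, 0.0135]
tcp_rot: [[-0.996, -0.086, 0.0], [-0.086, 0.996, -0.0], [-0.0, -0.0, -1.0]]
force: [-0.1, 0.1, -1.0]
opening: 0.461
```

```bash
python3 - <<'E'
from plan import *
railx()
E
```

```text
railx -0.0206 along from middle -0.2573 z 0.0135 ang-rel 0.07 F [-0.1  0.1 -1. ] t 13.9
```

>>> servo_tool:
  increments:
    - [0.54,[-2,0,0],0]
    - [0.54,[-1,0,0],0]
    - [0.54,[-1,0,0],0]
    - [0.54,[0,0,0],0]

```text
time_s: 14.4
position: [0.6898, -0.2164, 0.0136]
tcp_rot: [[-0.996, -0.086, 0.0], [-0.086, 0.996, -0.0], [-0.0, -0.0, -1.0]]
force: [-1.3, -0.7, -0.5]
opening: 0.459
```

>>> servo_tool:
  increments:
    - [0.54,[-1,0,0],0]
    - [0.54,[-1,0,0],0]
    - [0.54,[0,0,0],0]

```text
time_s: 14.78
position: [0.6918, -0.2163, 0.0136]
tcp_rot: [[-0.996, -0.086, 0.0], [-0.086, 0.996, -0.0], [-0.0, -0.0, -1.0]]
force: [-0.5, 0.3, 0.3]
opening: 0.462
```

>>> servo_tool:
  increments:
    - [0.54,[-1,0,0],0]
    - [0.54,[-1,0,0],0]
    - [0.54,[0,0,0],0]

```text
time_s: 15.15
position: [0.6922, -0.2162, 0.0136]
tcp_rot: [[-0.996, -0.087, -0.003], [-0.087, 0.996, 0.0], [0.003, 0.001, -1.0]]
force: [-4.6, -1.4, 2.4]
opening: 0.459
```

```bash
python3 - <<'E'
from plan import *
railx()
E
```

```text
railx -0.0142 along from middle -0.2572 z 0.0136 ang-rel 0.11 F [-4.6 -1.4  2.4] t 15.15
```

>>> servo_tool:
  increments:
    - [0.54,[-1,0,0],0]
    - [0.54,[0,0,0],0]

```text
time_s: 15.4
position: [0.6923, -0.2162, 0.0136]
tcp_rot: [[-0.996, -0.087, -0.005], [-0.087, 0.996, 0.0], [0.005, 0.001, -1.0]]
force: [-6.9, -1.9, 4.9]
opening: 0.461
```

>>> servo_tool:
  increments:
    - [0.54,[8,0,0],0]
    - [0.54,[12,0,0],0]
    - [0.54,[0,0,-50],0]
    - [0.54,[0,0,-60],0]
    - [0.54,[0,0,-40],0]

```text
time_s: 16.02
position: [0.6756, -0.2182, 0.1667]
tcp_rot: [[-0.996, -0.086, 0.004], [-0.086, 0.996, -0.002], [-0.004, -0.002, -1.0]]
force: [-0.8, -0.3, -0.6]
opening: 0.459
```

>>> servo_tool:
  increments:
    - [0.54,[45,0,-10],0]
    - [0.54,[50,0,-10],0]
    - [0.54,[50,-10,-10],0]
    - [0.54,[50,-30,0],0]
    - [0.54,[40,-40,0],0]

```text
time_s: 16.65
position: [0.4456, -0.3174, 0.194]
tcp_rot: [[-0.996, -0.087, 0.001], [-0.087, 0.996, -0.0], [-0.001, -0.0, -1.0]]
force: [0.6, -0.2, -0.1]
opening: 0.46
```

>>> servo_tool:
  increments:
    - [0.54,[0,-40,0],0]
    - [0.54,[0,-40,0],0]
    - [0.54,[0,-40,0],0]
    - [0.54,[0,0,0],0]
    - [0.54,[0,0,0],0]

```text
time_s: 17.27
position: [0.4572, -0.4363, 0.1931]
tcp_rot: [[-0.996, -0.086, -0.0], [-0.086, 0.996, 0.002], [0.0, 0.002, -1.0]]
force: [-0.4, 0.5, -0.8]
opening: 0.46
```

```bash
python3 - <<'E'
from plan import *
from fit import *
for c in("scene","top"):
    p,d=bot.capture(c);cv2.imwrite(f"pics/{c}9.png",p);np.save(f"{c}9.npy",d)
us,vs,W=heights(d)
railx()
for name,(a,b) in dict(sample=(135,175),L=(190,230),M=(243,288),R=(292,336)).items():
    k=(us>=a)&(us<=b)&(W[:,2]>0.047)&(W[:,2]<.085)&(vs>145)
    P=W[k]
    if len(P)<30: print(name,len(P));continue
    best=None;rng=np.random.default_rng(0)
    for _ in range(2000):
        i,j=rng.choice(len(P),2,False);e=P[j,:2]-P[i,:2];L=np.hypot(*e)
        if L<.03 or abs(e@DV)/L<.8: continue
        e/=L; m=np.abs((P[:,:2]-P[i,:2])@[e[1],-e[0]])<.004
        if best is None or m.sum()>best.sum(): best=m
    Q=P[best]; vx,vy,x0,y0=cv2.fitLine(Q[:,:2].astype(np.float32),cv2.DIST_HUBER,0,.01,.01).ravel()
    e=np.array([vx,vy]);e*=np.sign(e[1]);l=(Q[:,:2]-[x0,y0])@e;lo,hi=np.percentile(l,[1,99]);c=np.array([x0,y0])+e*(lo+hi)/2
    print(name,"ang",np.degrees(np.arctan2(-e[0],e[1])).round(2),"len",(hi-lo).round(4),"c",c.round(4),"railx",((c-O)@N).round(4),"along",((c-O)@DV+.0688).round(4),"ztop",np.median(Q[:,2]).round(4))
E
```

```text
railx -0.2667 along from middle -0.456 z 0.1934 ang-rel 0.11 F [-0.1 -0.   0.8] t 17.375
sample ang 5.52 len 0.0949 c [0.6601 0.2905] railx -0.0031 along 0.2503 ztop 0.0603
L ang 13.03 len 0.0961 c [0.5494 0.1221] railx -0.1277 along 0.0919 ztop 0.0617
M ang 6.18 len 0.0993 c [ 0.6907 -0.0472] railx -0.0013 along -0.0887 ztop 0.0611
R ang 6.53 len 0.0992 c [ 0.7053 -0.2043] railx -0.0001 along -0.2464 ztop 0.0618
```

View pics/top9.png

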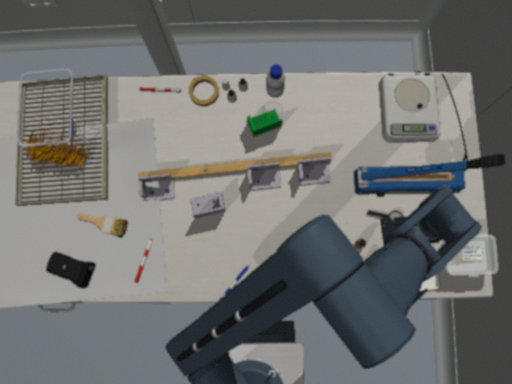

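View pics/scene9.png

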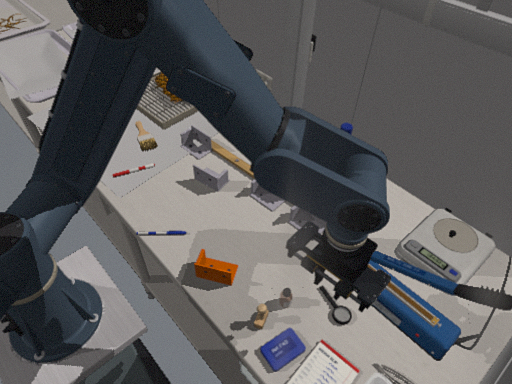

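```bash
python3 - <<'E'
from rig import bot
print(bot.hand_in())
E
```

```text
the job is handed in; nothing more can be done
None
```

I tipped the middle and right loose brackets, which lay mirrored, onto their other flange. I then slid each up to the rail until the force rose (about 7 N along the push) with no further travel. The left loose bracket already matched the sample, so I left it alone. The job was handed in at about 17.4 s; the interface gives no verdict.

**Last checks from the top depth picture:**

| Bracket | Centre line of its upright, relative to the rail's front face | Turn relative to the sample (fitted angle) |
|---|---|---|
| Middle | 1.3 mm in front | 0.7° more (6.2° against 5.5°) |
| Right | 0.1 mm in front | 1.0° more (6.5° against 5.5°) |
| Sample, for comparison | 3.1 mm in front | – |

- **Position on the rail:** the middle bracket sits 89 mm and the right one 246 mm to the right of the rail's middle, both within its ends.
- **Stop side:** in the pictures the middle bracket shows its stop block at the left, like the sample. The right one had its stop at the same end at the start, and tipping keeps it there.
- **Left bracket:** it did not move, within about 0.1 mm of its first measured centre.
- **Other things:** in the last scene picture the marker and loupe look as they did at the start. I compared them by eye and did not measure them. The vial I did not check separately.
- **Arm:** it stood clear at a height of 0.19 m, touching nothing.

**A small disagreement:** the rail's direction came out as 4.9° from its colour, about 5.2° along the line of the seated brackets, and 5.5–6.5° from the individual fits. If the colour value is right, the middle bracket is 1.3° and the right one 1.7° off the rail. That is about 0.03 rad at most, within the 0.06 rad allowed.

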